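Lift the hot lid off with the lid lifter

TASK

The yellow lid on the pot is hot: take the lid lifter from its grey holder, hook it through the lid's steel loop, lift the lid off and, keeping it level, set it gently in the middle of the round cork trivet. Then unhook the lifter and stand it back upright in its holder. Never touch the lid with the gripper.

Things in the scene. Friction and masses are not known exactly. Their poses are not given: they have to be found in the camera images.
- lid: Yellow lid, 164 across, 0.25-0.5 kg, on the white pot (not the grey casserole, 92 tall, black knob). Origin: centre of underside of its plug (140 across, 8 deep), about 76 above worktop; z up. Top face z=17. Steel loop in its y-z plane: bar along y, 8 thick, z=59 to 67; legs at y=±30; opening 52 wide, 42 high, entered along x from either side. Level if hooked within 10 of mid-bar. mm.
- lifter: Steel C hook 24 wide (y) under a wooden grip; stands upright in the holder; 0.18 kg. Origin: hook's underside, straight below grip; z up; x = way the hook opens. mm: grip 24x24, z=70 to 130, at x=y=0. Prong x=-40 to 28, z=0 to 7; end lip x=22 to 28, top z=14. Back x=-40 to -32; top arm z=62 to 70. Throat open to +x between z=14 and 62; a bar on the prong hangs about under the grip.
- trivet: Round cork trivet, 170 mm across, 10 mm thick, fixed flat on the worktop. Origin: centre of its underside, z up; top face at z = 10 mm.
- holder: Grey open-topped plastic box for the lifter, fixed on the worktop: 112 (x) by 72 (y) mm outside, walls 6, so 100 by 60 inside; rim z=50, inner floor z=6. Origin: centre of its underside, z up. The lifter starts near its middle, x along the holder's x within 6 degrees (roughly away from the robot); it fits back that way round or turned by half.
Mind the look-alikes: they are no part of the job. Several things have the shape of the lifter; the one meant has the colours described above. There is more than one size of the lid; the one meant has the size given above.

How it is judged:
On the way, in this order (a step that is already met when the one before it is completed fails the run):
1. the lid hangs on the lifter, clear of the pot and level (height (world z) of lid above 0.095 m and contact force between lifter and lid above 1 N and angle between lid's own z axis and vertical below 0.35 rad), for 0.3 s.
2. the lid rests in the middle of the trivet and the lifter is free of it (horizontal distance between lid and trivet below 0.025 m and z of lid in the frame of trivet between 0.005 and 0.016 m and angle between lid's own z axis and vertical below 0.1 rad and linear speed of lid below 0.03 m/s and contact force between lifter and lid below 0.1 N), for 0.2 s.
At the end, for the whole second after the job is handed in: The lid lies flat (within 6 degrees) and at rest on the trivet, its centre within 25 mm of the trivet's centre, not touched by the lifter; the lifter stands upright (within 15 degrees) and at rest on the floor of its holder, its origin within 35 mm of the holder's centre (all of step 2 and horizontal distance between lifter and holder below 0.035 m and z of lifter in the frame of holder below 0.015 m and angle between lifter's own z axis and vertical below 0.26 rad and linear speed of lifter below 0.03 m/s).
It fails at once if the hot lid is touched by the gripper or arm (contact force between any of the fingers, the arm and lid above 0.5 N).
It fails at once if the lid tips by more than 25 degrees (angle between lid's own z axis and vertical above 0.44 rad).
It fails at once if the lid is dropped on the trivet (faster than 0.5 m/s there) (horizontal distance between lid and trivet below 0.06 m and z of lid in the frame of trivet below 0.04 m and linear speed of lid above 0.5 m/s).
It also fails if it takes over 72 s, if anything falls off the work surface, if the arm or the gripper's body presses on something with over 40 N, if the wrist force passes 120 N, or if a joint passes its speed limit or range.

ROBOT

A 7-joint arm with a two-finger parallel gripper is mounted at the origin on the work surface. World frame = base frame: x ahead of the robot, y to its left, z up, the work surface at z = 0. Lengths are in m, angles in rad, forces in N, time in s.
With the tool pointing down it reaches from about 0.425 to 0.925 m from the base axis. Payload 6.8 kg.
Tool frame: the origin (TCP) lies between the finger pads; the fingertips stand 11 mm ahead of it and the grasp point (between the pads) lies 8 mm behind it; z points along the fingers, y is the line along which they close (so a half turn about z gives the same grasp; the last joint's range is limited). The gripper opens to 85 mm and grips with 20 to 120 N. Pads are 22 mm wide; open, the fingers measure 114 mm over their backs; the gripper's body (76 mm by 85 mm) begins 54 mm behind the grasp point. The pads swing forward as they close: fully open they stand 13 mm farther back than shut.
Start: joints at [1.087, 0.477, 0.022, 1.555, -0.011, 1.109, -0.083], TCP at [0.248, -0.628, 0.242] pointing down, gripper open.
Joint ranges: [-2.96, 2.96], [-0.34, 2.1], [-1.41, 1.46], [0.24, 2.44], [-1.37, 4.51], [0.17, 1.92], [-2.96, 2.96]. Speed limits (rad/s): [2.39, 2.39, 3.14, 3.14, 3.14, 3.14, 3.14].

INTERFACE

Orientations are given as a rotation vector (axis times angle).
In Python, from bench import r gives the robot as it stands.
- The arm moves only by the tool send_rows, never from a script. Its argument "deltas" is a list of rows, each an object of numbers: "dx", "dy", "dz": the shift along the world's x, y, z in mm; "rx", "ry", "rz": the turn, a rotation vector about the world's x, y, z in degrees. A call has 1 to 5 rows; each row is the pose to reach, as a shift and turn from the pose commanded when the call began; what a row does not reach only later rows make up. A row lasts 1/12 s, in which the tool goes at most 41.7 mm and 7.16 degrees, less where a joint would pass 70% of its speed; a pose out of reach is approached as far as the arm can. A call with a gripper value outside its range is refused whole. "jaw" is the finger opening in mm, from 0 to 85.4, set as the call begins (left out, the last holds). The fingers move at their own pace and stop on an object; "newtons" is the grip in N (left out, the last holds). Time passes only in rows, so rows that repeat a pose let the fingers close. It gives the time, the measured TCP pose, the force, the opening and the grip force at its end, in the units of the state.
- r.get_obs(): the state, without advancing time (a new reading comes with each control period).
- r.grab_frame(name): name is "scene" or "top" or "wrist"; returns a dict with "frame" (400x640x3 uint8, blue, green, red), "z_map" (400x640 float32, m along the optical axis (not along the pixel's ray), 0 where there is no reading), "vertical_fov" (degrees; the focal length in pixels is half the picture's height over the tangent of half this angle, whatever the lens; pixels are square), "cx", "cy" (the principal point, pixels), "xyz" and "orientation" of the camera in the world. Camera axes: x right, y down, z forward; pixel columns grow to the right and rows downward; lengths in m; the calibration is good to about 2 mm. A picture is of the moment at which its call begins.
- r.hand_in(): hands the job in; it is judged then, once.
The state is a dict: "clock": time; "joints": joint angles; "qvel": joint speeds; "tau": joint torques, N m; "tcp_pos": TCP position; "orientation": TCP orientation; "contact_force": force on the tool from outside, world axes, zero at the start; "moment": the same for the moment, N m; "grip_width": finger opening in m; "gripper_force": force on a finger pad.
Only numpy, scipy, OpenCV 4.12 (cv2) and the standard library are available. Lean on these libraries where they do the work, as an engineer would, in place of code of your own. Each camera call takes 0.05 s, during which the arm holds its last target. There are 200 camera calls.

## Working session

There is one attempt and no reset: what is moved stays moved. The work goes in short steps, Python scripts to look and compute and a tool call to move; the robot and the scene stay as the last step left them, time stands still between calls to the robot, and variables do not carry over. Pictures are saved under pics/ and viewed, at most 10 in all, crops included, and the job is handed in when it is done.

Besides the shell and the picture viewer there is one more tool, called after "Emit:" as name(argument=value, ...), one argument or row to a line, values as JSON. send_rows: Moves the arm, as the interface text tells. Its arguments: {"type":"object","properties":{"deltas":{"type":"array","items":{"type":"object","properties":{"dx":{"type":"number"},"dy":{"type":"number"},"dz":{"type":"number"},"rx":{"type":"number"},"ry":{"type":"number"},"rz":{"type":"number"}}}},"jaw":{"type":"number"},"newtons":{"type":"number"}},"required":["deltas"]}

```bash
mkdir -p pics; cat > h.py <<'E'
import numpy as np,cv2
from scipy.spatial.transform import Rotation as R
from bench import r
def grab(n):
    f=r.grab_frame(n); np.savez('pics/%s.npz'%n,**{k:np.asarray(v) for k,v in f.items()}); return f
def cloud(f):
    h=200/np.tan(np.radians(float(f['vertical_fov']))/2); z=f['z_map']
    v,u=np.mgrid[:400,:640]
    p=np.stack([(u-f['cx'])/h*z,(v-f['cy'])/h*z,z],-1)
    return p@R.from_rotvec(f['orientation']).as_matrix().T+np.asarray(f['xyz'])
def st():
    o=r.get_obs(); print(o['clock'],np.round(o['tcp_pos'],4),np.round(o['orientation'],3),np.round(o['contact_force'],1),o['grip_width'],o['gripper_force'])
E
python3 - <<'E'
from h import *
st()
a=grab('scene');b=grab('top')
for n,f in(('scene',a),('top',b)):
    print(n,f['xyz'],f['orientation'],f['vertical_fov']); cv2.imwrite('pics/%s0.png'%n,f['frame'])
E
```

```text
0.0 [ 0.2475 -0.6274  0.2413] [-3.085e+00 -5.870e-01  1.000e-03] [-0.5 -0.1 -0. ] 0.08516945291365659 0.0
scene [1.66707564 0.29365139 1.16595898] [-1.53119515 -1.96568892  0.83561811] 49.67429254336541
top [0.36907499 0.05799552 1.44865091] [-2.184729    2.1652896  -0.13634409] 43.90371036843343
```

View pics/top0.png

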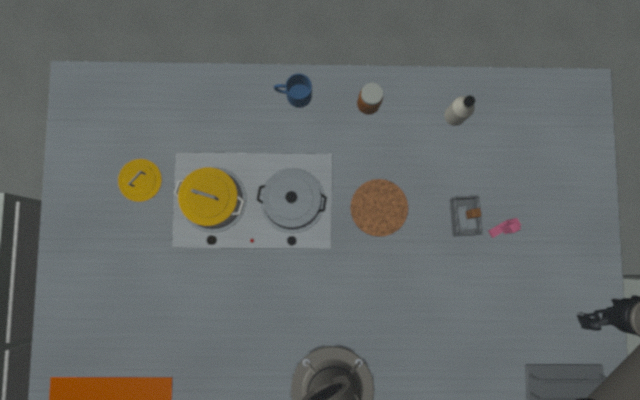

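View pics/scene0.png

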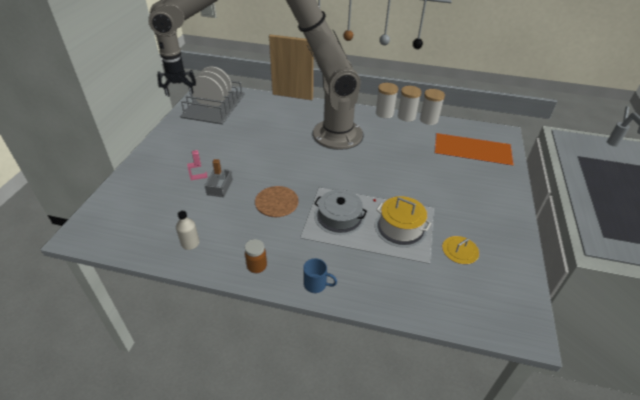

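The top view shows the yellow lid on its pot at (208,197) with the loop bar running from about (193,190) to (219,200). The casserole is at (291,197), the trivet at (379,208), and the holder at (466,215) with the grip at (473,213). A pink decoy lies at (505,228), and a smaller yellow lid lies loose at (140,180).

```bash
python3 - <<'E'
from h import *
f=dict(np.load('pics/top.npz')); P=cloud(f); hsv=cv2.cvtColor(f['frame'],cv2.COLOR_BGR2HSV)
def box(u0,u1,v0,v1): 
    m=np.zeros((400,640),bool); m[v0:v1,u0:u1]=1; return m
z=P[...,2]
def rep(n,m):
    p=P[m]; (c,s,a)=cv2.minAreaRect((p[:,:2]*1000).astype(np.float32)); print(n,m.sum(),'med',np.round(np.median(p,0),4),'rect',np.round(c,1),np.round(s,1),round(a,1),'z',np.round(np.percentile(p[:,2],[1,99]),4))
b=box(165,255,155,245)
rep('lidtop',b&(z>.085)&(z<.1)&(hsv[...,1]>120))
rep('bar',b&(z>.125)&(z<.16))
b=box(340,420,170,245); rep('trivet',b&(hsv[...,1]>70)&(hsv[...,0]<25)&(z<.03))
b=box(440,490,185,245); 
rep('rim',b&(z>.04)&(z<.058)); rep('grip',b&(z>.115)); rep('grip+arm',b&(z>.06))
rep('pink',box(480,530,205,245)&(hsv[...,1]>60)&((hsv[...,0]>150)))
rep('cass',box(250,335,155,240)&(z>.04))
c=cv2.resize(f['frame'][180:245,435:530],None,fx=6,fy=6,interpolation=cv2.INTER_CUBIC)
g=cv2.resize(f['frame'][160:235,170:250],None,fx=5.2,fy=5.2,interpolation=cv2.INTER_CUBIC)
c=c[:390,:390];g=g[:390]
cv2.imwrite('pics/c1.png',np.hstack([c,g[:, :410]]))
s=dict(np.load('pics/scene.npz'));Q=cloud(s);h2=cv2.cvtColor(s['frame'],cv2.COLOR_BGR2HSV)
P=Q;z=Q[...,2]
rep('s grip',box(205,235,155,185)&(z>.09)); rep('s lift',box(200,240,155,200)&(z>.056)); rep('s rim',box(200,240,155,200)&(z>.044)&(z<.056))
rep('s bar',box(380,430,190,230)&(z>.13)&(z<.16)); rep('s lid',box(380,430,190,230)&(z>.085)&(z<.1)&(h2[...,1]>120))
E
```

```text
lidtop 2456 med [0.5298 0.3489 0.0909] rect [532.3 349.1] [160.6 159.4] 64.0 z [0.0854 0.0985]
bar 80 med [0.5317 0.3484 0.1411] rect [532.9 349.3] [66.6  8.2] 73.1 z [0.129  0.1471]
trivet 2525 med [ 0.5139 -0.1336  0.0094] rect [ 515.5 -133.9] [165.  164.5] 0.2 z [0.0024 0.0169]
rim 302 med [ 0.4815 -0.3729  0.0485] rect [ 490.3 -382.2] [112.1  75.3] 3.5 z [0.0403 0.0549]
grip 108 med [ 0.4885 -0.3743  0.1349] rect [ 437.1 -164.7] [ 24.6 465. ] 14.0 z [0.1172 1.4487]
grip+arm 254 med [ 0.4805 -0.3748  0.0946] rect [ 436.7 -165.3] [ 52.2 463.7] 10.4 z [0.0642 1.4487]
pink 343 med [ 0.4537 -0.4784  0.0693] rect [ 405.5 -233.9] [ 42.6 586.7] 11.3 z [-2.000e-04  8.975e-01]
cass 2806 med [0.531  0.1183 0.0697] rect [511.5  96.1] [246.7 161.3] 48.2 z [0.0523 1.4487]
s grip 100 med [ 0.4986 -0.3766  0.1224] rect [1076.1  -53.2] [1370.3   28.1] 29.2 z [0.0913 1.166 ]
s lift 155 med [ 0.4982 -0.3761  0.1074] rect [1031.9  -47. ] [1437.7  103.7] 32.3 z [0.0594 1.166 ]
s rim 129 med [ 0.5096 -0.3755  0.0489] rect [ 493.1 -384.4] [121.6  75.9] 3.0 z [0.0443 0.0549]
s bar 49 med [0.5346 0.3484 0.1413] rect [533.7 348.1] [68.  14.3] 70.4 z [0.1341 0.147 ]
s lid 1035 med [0.5469 0.3489 0.0918] rect [533.8 348.7] [162.4 155.4] 8.7 z [0.0857 0.0984]
```

View pics/c1.png

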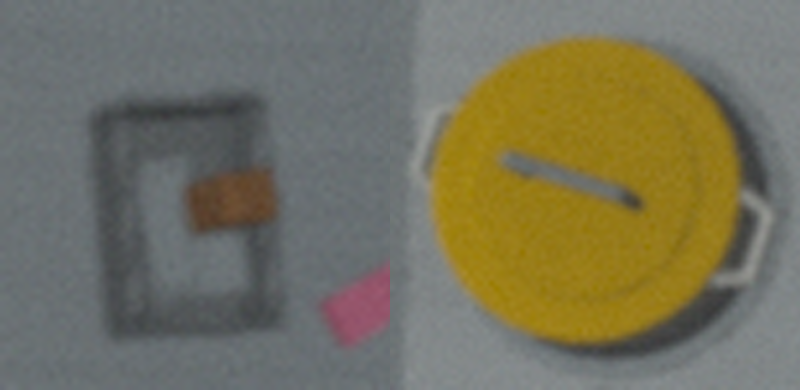

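The lid's centre is (0.533, 0.349), with the bar at 72° yaw and its top at about 0.143 m. The trivet is at (0.515, -0.134), and the holder at (0.491, -0.383) with 3° yaw. All of this agrees with the given sizes. I'll move over the lifter with the fingers closing along its x.

Emit:
send_rows(
  deltas=[
    {"dx":23,"dy":25,"dz":6,"rz":7},
    {"dx":46,"dy":50,"dz":12,"rz":14},
    {"dx":70,"dy":75,"dz":18,"rz":21},
    {"dx":93,"dy":100,"dz":24,"rz":28},
    {"dx":116,"dy":125,"dz":30,"rz":35},
  ],
  jaw=85,
)

```text
$.deltas[0]: bad value
```

Emit:
send_rows(
  deltas=[
    {"dx":23,"dy":25,"rz":7},
    {"dx":46,"dy":50,"rz":14},
    {"dx":70,"dy":75,"rz":21},
    {"dx":93,"dy":100,"rz":28},
    {"dx":116,"dy":125,"rz":35},
  ],
)

```text
$.deltas[0]: bad value
```

Emit:
send_rows(
  deltas=[
    {"rz":1},
    {"rz":1},
  ],
)

```text
$.deltas[0]: bad value
```

```bash
python3 - <<'E'
from h import *
st(); f=grab('wrist'); print(r.get_obs()['joints']); cv2.imwrite('pics/w1.png',f['frame'])
def rep(n,p):
    (c,s,a)=cv2.minAreaRect((p[:,:2]*1000).astype(np.float32)); print(n,len(p),'rect',np.round(c,1),np.round(s,1),round(a,1),'z',np.round(np.median(p[:,2]),4))
P=cloud(f).reshape(-1,3); ok=(f['z_map']>0).ravel()
b=ok&(abs(P[:,0]-.49)<.07)&(abs(P[:,1]+.383)<.05);z=P[:,2]
rep('griptop',P[b&(z>.13)&(z<.142)]);rep('arm',P[b&(z>.07)&(z<.08)]);rep('rim',P[b&(z>.046)&(z<.053)])
f=dict(np.load('pics/top.npz'));P=cloud(f).reshape(-1,3);b=(f['z_map'].ravel()>0)&(abs(P[:,0]-.49)<.07)&(abs(P[:,1]+.383)<.05);z=P[:,2]
rep('Tgrip',P[b&(z>.128)&(z<.145)]);rep('Tarm',P[b&(z>.066)&(z<.084)])
E
```

```text
0.1 [ 0.2475 -0.6274  0.2414] [-3.085e+00 -5.870e-01  1.000e-03] [0.5 0.7 0.3] 0.08514837051256116 0.0
[ 1.08694405  0.47764112  0.02238264  1.55619202 -0.01150074  1.10932467
 -0.08311149]
griptop 0 rect [0. 0.] [0. 0.] 0.0 z nan
arm 0 rect [0. 0.] [0. 0.] 0.0 z nan
rim 0 rect [0. 0.] [0. 0.] 0.0 z nan
Tgrip 86 rect [ 490.2 -378.3] [23.5 25.2] 11.7 z 0.1353
Tarm 109 rect [ 475.9 -380.5] [52.6 25.8] 13.7 z 0.0756
  return _methods._mean(a, axis=axis, dtype=dtype,
  ret = ret.dtype.type(ret / rcount)
```

View pics/w1.png

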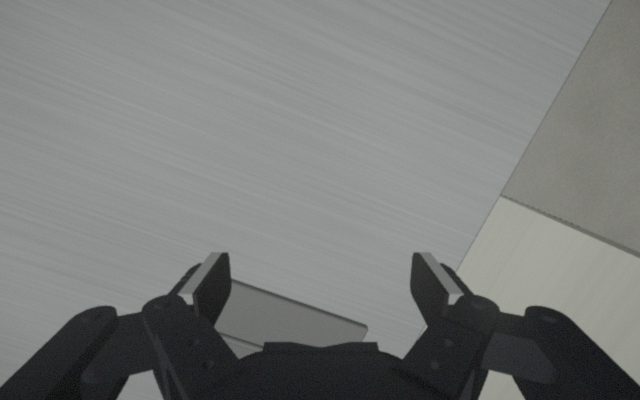

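The wrist view shows only the open fingers and the worktop. The moves were refused, probably because every row needs all six fields.

Emit:
send_rows(
  deltas=[
    {"dx":23,"dy":25,"dz":6,"rx":0,"ry":0,"rz":7},
    {"dx":46,"dy":50,"dz":12,"rx":0,"ry":0,"rz":14},
    {"dx":70,"dy":75,"dz":18,"rx":0,"ry":0,"rz":21},
    {"dx":93,"dy":100,"dz":24,"rx":0,"ry":0,"rz":28},
    {"dx":116,"dy":125,"dz":30,"rx":0,"ry":0,"rz":35},
  ],
  jaw=85,
)

```text
clock: 0.57
tcp_pos: [0.3645, -0.5014, 0.2723]
orientation: [-2.762, -1.496, 0.0]
contact_force: [-0.0, -0.7, -0.4]
grip_width: 0.0851
gripper_force: 0.0
```

Emit:
send_rows(
  deltas=[
    {"dx":23,"dy":25,"dz":0,"rx":0,"ry":0,"rz":7},
    {"dx":46,"dy":50,"dz":0,"rx":0,"ry":0,"rz":14},
    {"dx":70,"dy":75,"dz":0,"rx":0,"ry":0,"rz":21},
    {"dx":93,"dy":100,"dz":0,"rx":0,"ry":0,"rz":28},
    {"dx":116,"dy":125,"dz":0,"rx":0,"ry":0,"rz":35},
  ],
)

```text
clock: 0.98
tcp_pos: [0.4805, -0.3765, 0.2722]
orientation: [-2.185, -2.257, 0.0]
contact_force: [0.0, 0.6, -0.0]
grip_width: 0.0849
gripper_force: 0.0
```

Emit:
send_rows(
  deltas=[
    {"dx":0,"dy":0,"dz":0,"rx":0,"ry":0,"rz":4},
    {"dx":0,"dy":0,"dz":0,"rx":0,"ry":0,"rz":4},
  ],
)

```text
clock: 1.15
tcp_pos: [0.4815, -0.3753, 0.2721]
orientation: [-2.103, -2.334, -0.002]
contact_force: [-0.9, -0.1, -0.3]
grip_width: 0.0849
gripper_force: 0.0
```

```bash
cat >> h.py <<'E'
def rep(n,p):
    if len(p)<5: print(n,'none'); return
    (c,s,a)=cv2.minAreaRect((p[:,:2]*1000).astype(np.float32)); print(n,len(p),'rect',np.round(c,1),np.round(s,1),round(a,1),'z',np.round(np.median(p[:,2]),4))
def near(f,x,y,dx,dy):
    P=cloud(f).reshape(-1,3); b=(f['z_map'].ravel()>0)&(abs(P[:,0]-x)<dx)&(abs(P[:,1]-y)<dy); return P[b]
def yaw(): 
    m=R.from_rotvec(r.get_obs()['orientation']).as_matrix(); print('tool y yaw',np.degrees(np.arctan2(m[1,1],m[0,1])),'z',m[:,2].round(4))
E
python3 - <<'E'
from h import *
st(); yaw(); f=grab('wrist'); print(r.get_obs()['joints']); cv2.imwrite('pics/w2.png',f['frame'])
P=near(f,.49,-.383,.07,.05);z=P[:,2]
rep('griptop',P[(z>.13)&(z<.142)]);rep('arm',P[(z>.07)&(z<.08)]);rep('rim',P[(z>.046)&(z<.053)])
E
```

```text
1.15 [ 0.4815 -0.3753  0.2721] [-2.103e+00 -2.334e+00 -2.000e-03] [-0.9 -0.1 -0.3] 0.08494785781264699 0.0
tool y yaw 5.9632100616154995 z [ 3.0e-04  1.2e-03 -1.0e+00]
[ 0.82706393  0.36887525 -0.34282351  1.6635466   0.13427484  1.13296375
  0.544982  ]
griptop 656 rect [ 489.5 -379.7] [23.9 24.1] 9.8 z 0.1363
arm 581 rect [ 475.5 -382.1] [51.4 24.5] 9.5 z 0.0765
rim 1412 rect [ 489.8 -383.5] [112.1  72.4] 3.8 z 0.0502
```

View pics/w2.png

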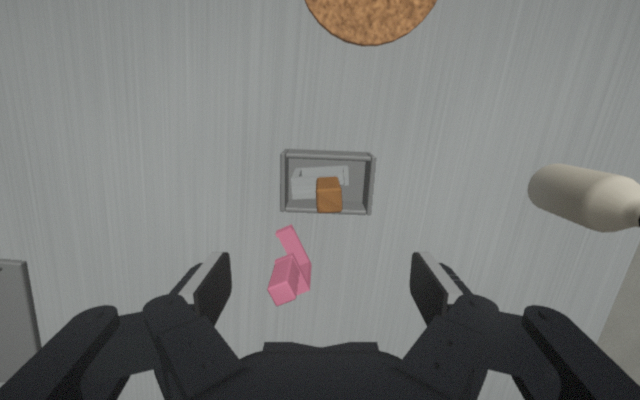

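The wrist view shows the holder at (328,182) with the brown grip at (329,195), and the pink decoy beside it. The grip centre measures (0.4895, -0.3797), its top is at 0.136 and its yaw is 9.6°, consistent with the given sizes. I'll descend and grip.

Emit:
send_rows(
  deltas=[
    {"dx":8,"dy":-4.5,"dz":-34,"rx":0,"ry":0,"rz":3.6},
    {"dx":8,"dy":-4.5,"dz":-70,"rx":0,"ry":0,"rz":3.6},
    {"dx":8,"dy":-4.5,"dz":-106,"rx":0,"ry":0,"rz":3.6},
    {"dx":8,"dy":-4.5,"dz":-142,"rx":0,"ry":0,"rz":3.6},
    {"dx":8,"dy":-4.5,"dz":-172,"rx":0,"ry":0,"rz":3.6},
  ],
)

```text
clock: 1.62
tcp_pos: [0.4853, -0.3839, 0.0976]
orientation: [-2.043, -2.384, 0.002]
contact_force: [1.2, 0.1, 0.2]
grip_width: 0.0851
gripper_force: 0.0
```

Emit:
send_rows(
  deltas=[
    {"dx":0,"dy":0,"dz":0,"rx":0,"ry":0,"rz":0},
  ],
)

```text
clock: 1.7
tcp_pos: [0.4823, -0.3818, 0.0938]
orientation: [-2.036, -2.378, 0.004]
contact_force: [-1.3, 0.8, -0.6]
grip_width: 0.0849
gripper_force: 0.0
```

Emit:
send_rows(
  deltas=[
    {"dx":0,"dy":0,"dz":0,"rx":0,"ry":0,"rz":0},
    {"dx":0,"dy":0,"dz":0,"rx":0,"ry":0,"rz":0},
  ],
)

```text
clock: 1.87
tcp_pos: [0.4882, -0.3839, 0.1021]
orientation: [2.039, 2.387, -0.0]
contact_force: [-0.6, 0.6, 0.2]
grip_width: 0.0852
gripper_force: 0.0
```

```bash
python3 - <<'E'
from h import *
st(); yaw(); o=r.get_obs(); print(np.round(o['joints'],3),np.round(o['qvel'],3))
f=grab('wrist'); st()
P=near(f,.49,-.383,.07,.05);z=P[:,2]
rep('griptop',P[(z>.13)&(z<.142)]);rep('arm',P[(z>.07)&(z<.08)]);rep('rim',P[(z>.046)&(z<.053)])
E
```

```text
1.8667 [ 0.4882 -0.3839  0.1021] [ 2.039  2.387 -0.   ] [-0.6  0.6  0.2] 0.08518322920570551 0.0
tool y yaw 8.98970137432342 z [ 0.0016 -0.0017 -1.    ]
[ 0.8    0.566 -0.316  1.787  0.23   0.822  0.53 ] [-0.001 -0.024 -0.012 -0.015  0.002 -0.005  0.004]
1.9167 [ 0.4888 -0.3839  0.1027] [2.037 2.386 0.   ] [ 0.9 -0.8  1.1] 0.08506659853196527 0.0
griptop 5759 rect [ 487.3 -381.2] [112.9  28.3] 8.7 z 0.1362
arm 2336 rect [ 475.6 -381.9] [52.  24.9] 9.1 z 0.0765
rim 4631 rect [ 489.5 -383.1] [112.2  72.3] 3.6 z 0.0501
```

Emit:
send_rows(
  deltas=[
    {"dx":0.5,"dy":4,"dz":-1,"rx":0,"ry":0,"rz":0.5},
    {"dx":0.5,"dy":4,"dz":-1,"rx":0,"ry":0,"rz":0.5},
    {"dx":0.5,"dy":4,"dz":-1,"rx":0,"ry":0,"rz":0.5},
  ],
)

```text
clock: 2.17
tcp_pos: [0.489, -0.3784, 0.1007]
orientation: [2.025, 2.399, 0.0]
contact_force: [-0.7, -0.2, 0.3]
grip_width: 0.085
gripper_force: 0.0
```

Emit:
send_rows(
  deltas=[
    {"dx":0,"dy":0,"dz":0,"rx":0,"ry":0,"rz":0},
    {"dx":0,"dy":0,"dz":0,"rx":0,"ry":0,"rz":0},
    {"dx":0,"dy":0,"dz":0,"rx":0,"ry":0,"rz":0},
    {"dx":0,"dy":0,"dz":0,"rx":0,"ry":0,"rz":0},
    {"dx":0,"dy":0,"dz":0,"rx":0,"ry":0,"rz":0},
  ],
  jaw=15,
  newtons=80,
)

```text
clock: 2.58
tcp_pos: [0.4882, -0.3784, 0.0993]
orientation: [-2.027, -2.4, -0.0]
contact_force: [0.5, 0.1, 1.3]
grip_width: 0.0252
gripper_force: 0.4
```

Emit:
send_rows(
  deltas=[
    {"dx":0,"dy":0,"dz":0,"rx":0,"ry":0,"rz":0},
    {"dx":0,"dy":0,"dz":0,"rx":0,"ry":0,"rz":0},
    {"dx":0,"dy":0,"dz":0,"rx":0,"ry":0,"rz":0},
    {"dx":0,"dy":0,"dz":0,"rx":0,"ry":0,"rz":0},
    {"dx":0,"dy":0,"dz":0,"rx":0,"ry":0,"rz":0},
  ],
)

```text
clock: 3.0
tcp_pos: [0.4882, -0.3784, 0.0992]
orientation: [-2.027, -2.4, -0.0]
contact_force: [1.0, -0.5, -1.0]
grip_width: 0.0232
gripper_force: 78.7
```

```bash
python3 - <<'E'
from h import *
f=grab('wrist');st(); yaw()
P=near(f,.49,-.383,.07,.05);z=P[:,2]
rep('arm',P[(z>.07)&(z<.08)])
E
```

```text
3.05 [ 0.4883 -0.3784  0.0993] [-2.027 -2.4   -0.   ] [ 1.1 -0.7 -1.2] 0.02320870913395651 78.68899583816528
tool y yaw 9.632012999414657 z [ 0.e+00  1.e-04 -1.e+00]
arm 1745 rect [ 474.5 -381.7] [52.2 24.6] 10.1 z 0.0764
```

The grip is firm at 79 N. I'll lift straight up and travel to the robot side of the lid.

Emit:
send_rows(
  deltas=[
    {"dx":0,"dy":0,"dz":15,"rx":0,"ry":0,"rz":0},
    {"dx":0,"dy":0,"dz":45,"rx":0,"ry":0,"rz":0},
    {"dx":0,"dy":0,"dz":85,"rx":0,"ry":0,"rz":0},
    {"dx":0,"dy":10,"dz":120,"rx":0,"ry":0,"rz":0},
    {"dx":0,"dy":30,"dz":150,"rx":0,"ry":0,"rz":0},
  ],
)

```text
clock: 3.47
tcp_pos: [0.4876, -0.3509, 0.2514]
orientation: [2.031, 2.394, -0.001]
contact_force: [1.1, -0.9, -1.3]
grip_width: 0.0231
gripper_force: 78.8
```

Emit:
send_rows(
  deltas=[
    {"dx":0,"dy":35,"dz":0,"rx":0,"ry":0,"rz":0},
    {"dx":0,"dy":70,"dz":0,"rx":0,"ry":0,"rz":-2},
    {"dx":0,"dy":105,"dz":0,"rx":0,"ry":0,"rz":-4},
    {"dx":0,"dy":140,"dz":0,"rx":0,"ry":0,"rz":-6},
    {"dx":0,"dy":175,"dz":0,"rx":0,"ry":0,"rz":-8},
  ],
)

```text
clock: 3.88
tcp_pos: [0.4875, -0.1718, 0.2492]
orientation: [-2.192, -2.25, 0.001]
contact_force: [1.7, 1.0, -1.9]
grip_width: 0.0232
gripper_force: 78.7
```

Emit:
send_rows(
  deltas=[
    {"dx":0,"dy":35,"dz":0,"rx":0,"ry":0,"rz":-2},
    {"dx":0,"dy":70,"dz":0,"rx":0,"ry":0,"rz":-4},
    {"dx":0,"dy":105,"dz":0,"rx":0,"ry":0,"rz":-6},
    {"dx":0,"dy":140,"dz":0,"rx":0,"ry":0,"rz":-8},
    {"dx":0,"dy":175,"dz":0,"rx":0,"ry":0,"rz":-10},
  ],
)

```text
clock: 4.3
tcp_pos: [0.4875, 0.0031, 0.2492]
orientation: [2.379, 2.051, -0.001]
contact_force: [1.3, -0.0, -2.0]
grip_width: 0.0231
gripper_force: 78.7
```

Emit:
send_rows(
  deltas=[
    {"dx":-3,"dy":35,"dz":0,"rx":0,"ry":0,"rz":-2},
    {"dx":-7,"dy":70,"dz":0,"rx":0,"ry":0,"rz":-4},
    {"dx":-12,"dy":105,"dz":0,"rx":0,"ry":0,"rz":-6},
    {"dx":-17,"dy":140,"dz":0,"rx":0,"ry":0,"rz":-8},
    {"dx":-20,"dy":175,"dz":0,"rx":0,"ry":0,"rz":-10},
  ],
)

```text
clock: 4.72
tcp_pos: [0.4671, 0.1779, 0.2492]
orientation: [2.549, 1.836, -0.001]
contact_force: [0.7, 0.2, -2.4]
grip_width: 0.023
gripper_force: 78.7
```

Emit:
send_rows(
  deltas=[
    {"dx":-2,"dy":35,"dz":0,"rx":0,"ry":0,"rz":0},
    {"dx":-4,"dy":70,"dz":0,"rx":0,"ry":0,"rz":0},
    {"dx":-6,"dy":105,"dz":0,"rx":0,"ry":0,"rz":0},
    {"dx":-8,"dy":135,"dz":0,"rx":0,"ry":0,"rz":0},
    {"dx":-10,"dy":155,"dz":0,"rx":0,"ry":0,"rz":0},
  ],
)

```text
clock: 5.13
tcp_pos: [0.457, 0.3349, 0.2492]
orientation: [-2.544, -1.841, -0.0]
contact_force: [-0.3, 0.5, -0.5]
grip_width: 0.0227
gripper_force: 78.7
```

Emit:
send_rows(
  deltas=[
    {"dx":0,"dy":20,"dz":0,"rx":0,"ry":0,"rz":0},
    {"dx":0,"dy":32,"dz":0,"rx":0,"ry":0,"rz":0},
    {"dx":0,"dy":38,"dz":0,"rx":0,"ry":0,"rz":0},
    {"dx":0,"dy":38,"dz":0,"rx":0,"ry":0,"rz":0},
    {"dx":0,"dy":38,"dz":0,"rx":0,"ry":0,"rz":0},
  ],
)

```text
clock: 5.55
tcp_pos: [0.4585, 0.3685, 0.249]
orientation: [2.547, 1.837, -0.001]
contact_force: [1.2, -0.4, -1.9]
grip_width: 0.0231
gripper_force: 78.7
```

```bash
python3 - <<'E'
from h import *
f=grab('wrist');g=grab('scene');st(); yaw();print(r.get_obs()['joints'].round(2) if hasattr(r.get_obs()['joints'],'round') else r.get_obs()['joints'])
cv2.imwrite('pics/w3.png',np.vstack([f['frame'],cv2.resize(g['frame'][100:260,300:460],None,fx=1.2,fy=1.2).copy().repeat(1,0) if 0 else np.zeros((1,640,3),np.uint8)]))
for n,q in(('w',f),('s',g)):
    P=near(q,.533,.349,.04,.045);z=P[:,2]; rep(n+'bar',P[(z>.139)&(z<.147)])
    P=near(q,.533,.349,.09,.09);z=P[:,2]; rep(n+'lid',P[(z>.089)&(z<.097)])
E
```

```text
5.65 [0.4588 0.3679 0.2492] [ 2.548e+00  1.835e+00 -1.000e-03] [ 0.3  0.3 -2. ] 0.02325641341685935 78.72340321540833
tool y yaw -18.477408115190844 z [ 2.0e-04 -1.3e-03 -1.0e+00]
[-0.28  0.4  -0.65  1.73  0.27  1.1  -1.34]
wbar 782 rect [532.4 349.4] [67.   8.2] 72.8 z 0.1429
wlid 16857 rect [535.8 349.9] [155.1 161.9] 12.2 z 0.0929
sbar 34 rect [536.  345.7] [65.9  9.9] 70.8 z 0.1426
slid 796 rect [535.3 348. ] [157.4 160. ] 69.8 z 0.0924
```

View pics/w3.png

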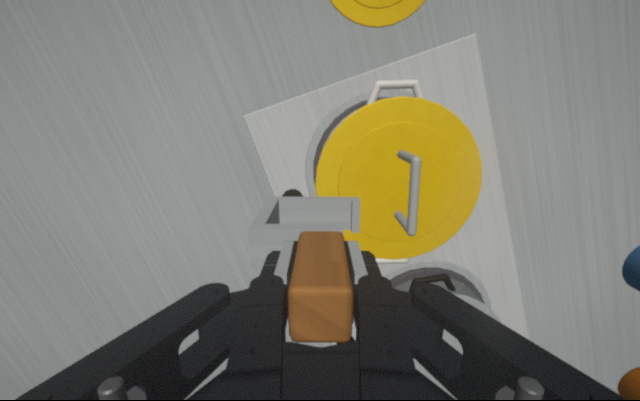

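The wrist view shows the loop bar from (413,158) to (410,232), with the empty hook beside it at (350,210), correctly aligned. The bar is at (0.5324, 0.3494), lid x is at -17.2° yaw, and the bar top is at 0.143. I'll lower and slide in.

Emit:
send_rows(
  deltas=[
    {"dx":1,"dy":3,"dz":-12,"rx":0,"ry":0,"rz":1.3},
    {"dx":1.6,"dy":5.3,"dz":-28,"rx":0,"ry":0,"rz":1.3},
    {"dx":1.6,"dy":5.3,"dz":-42,"rx":0,"ry":0,"rz":1.3},
    {"dx":1.6,"dy":5.3,"dz":-49,"rx":0,"ry":0,"rz":1.3},
    {"dx":1.6,"dy":5.3,"dz":-49,"rx":0,"ry":0,"rz":1.3},
  ],
)

```text
clock: 6.07
tcp_pos: [0.4592, 0.3733, 0.1979]
orientation: [2.526, 1.867, -0.006]
contact_force: [0.2, -0.2, -1.6]
grip_width: 0.0231
gripper_force: 78.6
```

Emit:
send_rows(
  deltas=[
    {"dx":0,"dy":0,"dz":0,"rx":0,"ry":0,"rz":0},
    {"dx":0,"dy":0,"dz":0,"rx":0,"ry":0,"rz":0},
  ],
)

```text
clock: 6.23
tcp_pos: [0.4602, 0.3751, 0.2009]
orientation: [-2.526, -1.867, -0.002]
contact_force: [-0.6, 0.7, -1.7]
grip_width: 0.0234
gripper_force: 78.6
```

```bash
python3 - <<'E'
from h import *
f=grab('wrist');g=grab('scene');st(); yaw()
o=r.get_obs();t=np.array(o['tcp_pos'][:2])*1000-[532.4,349.4]; a=np.radians(-17.2);u=np.array([np.cos(a),np.sin(a)]);print('along',t@u,'bar',t@[-u[1],u[0]])
P=near(f,.46,.373,.06,.06);z=P[:,2]
for h in(.105,.115,.165):rep('w%g'%h,P[(z>h-.003)&(z<h+.012)])
cv2.imwrite('pics/s4.png',np.hstack([cv2.resize(g['frame'][150:250,360:460],(400,400)),cv2.resize(f['frame'],(400,250))[:,:].repeat(1,0) if 0 else cv2.resize(f['frame'][60:340,180:460],(400,400))]))
E
```

```text
6.3333 [0.4603 0.3753 0.2012] [-2.527 -1.867 -0.003] [-1.  -0.5 -2.2] 0.022921609756759508 78.63009810447693
tool y yaw -17.072279859462764 z [ 0.0013  0.0011 -1.    ]
along -76.53869908458854 bar 3.377724757141191
w0.105 2079 rect [477.2 365.4] [ 33.1 120.4] 58.2 z 0.1154
w0.115 2390 rect [477.4 365.2] [ 33.2 120.6] 58.1 z 0.1157
w0.165 474 rect [446.6 378.4] [23.6 52. ] 72.8 z 0.1733
```

View pics/s4.png

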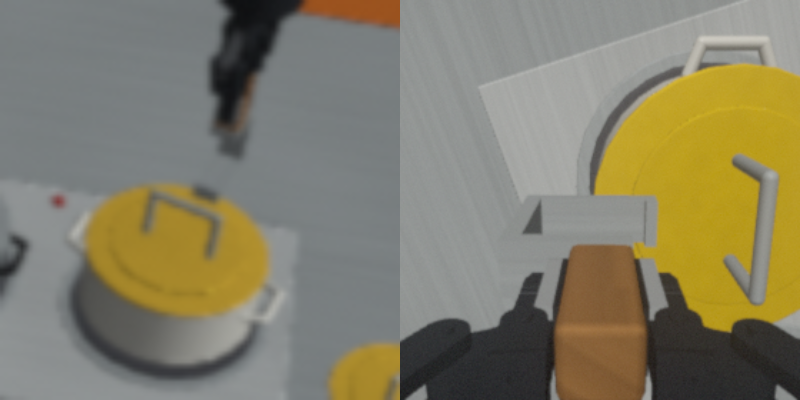

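The hook sits level with the loop opening: the prong top is at 0.1155 and the lateral offset about 2 mm. I'll slide it in slowly.

Emit:
send_rows(
  deltas=[
    {"dx":5,"dy":-2,"dz":-1,"rx":0,"ry":0,"rz":0},
    {"dx":13,"dy":-4.5,"dz":-1,"rx":0,"ry":0,"rz":0},
    {"dx":21,"dy":-7.2,"dz":-1,"rx":0,"ry":0,"rz":0},
    {"dx":29,"dy":-10,"dz":-1,"rx":0,"ry":0,"rz":0},
    {"dx":37,"dy":-12.6,"dz":-1,"rx":0,"ry":0,"rz":0},
  ],
)

```text
clock: 6.75
tcp_pos: [0.4983, 0.3615, 0.1993]
orientation: [2.527, 1.866, 0.0]
contact_force: [-0.8, 0.0, -1.7]
grip_width: 0.0233
gripper_force: 78.6
```

Emit:
send_rows(
  deltas=[
    {"dx":8,"dy":-2.7,"dz":0,"rx":0,"ry":0,"rz":0},
    {"dx":16,"dy":-5.4,"dz":0,"rx":0,"ry":0,"rz":0},
    {"dx":24,"dy":-8,"dz":0,"rx":0,"ry":0,"rz":0},
    {"dx":31,"dy":-10.5,"dz":0,"rx":0,"ry":0,"rz":0},
    {"dx":35,"dy":-11.8,"dz":0,"rx":0,"ry":0,"rz":0},
  ],
)

```text
clock: 7.17
tcp_pos: [0.5332, 0.3497, 0.1992]
orientation: [2.527, 1.865, 0.0]
contact_force: [1.0, -0.7, -2.4]
grip_width: 0.0231
gripper_force: 78.6
```

Emit:
send_rows(
  deltas=[
    {"dx":0,"dy":0,"dz":0,"rx":0,"ry":0,"rz":0},
    {"dx":0,"dy":0,"dz":0,"rx":0,"ry":0,"rz":0},
  ],
)

```text
clock: 7.33
tcp_pos: [0.5318, 0.3505, 0.1992]
orientation: [-2.526, -1.867, 0.0]
contact_force: [0.8, 1.1, -1.8]
grip_width: 0.0235
gripper_force: 78.6
```

```bash
python3 - <<'E'
from h import *
f=grab('wrist');st(); yaw()
o=r.get_obs();t=np.array(o['tcp_pos'][:2])*1000-[532.4,349.4]; a=np.radians(-17.2);u=np.array([np.cos(a),np.sin(a)]);print('along',t@u,'bar',t@[-u[1],u[0]])
P=near(f,.533,.349,.09,.09);z=P[:,2]; rep('lid',P[(z>.089)&(z<.097)])
cv2.imwrite('pics/w5.png',f['frame'])
E
```

```text
7.3833 [0.5314 0.3508 0.1993] [-2.526 -1.868  0.   ] [-0.9  0.4 -0.5] 0.02315427808846869 78.6395788192749
tool y yaw -17.039306059061794 z [-4.e-04  2.e-04 -1.e+00]
along -1.3624703786194394 bar 1.0223646389983392
lid 17127 rect [535.6 359. ] [142.2 162.6] 72.3 z 0.0924
```

View pics/w5.png

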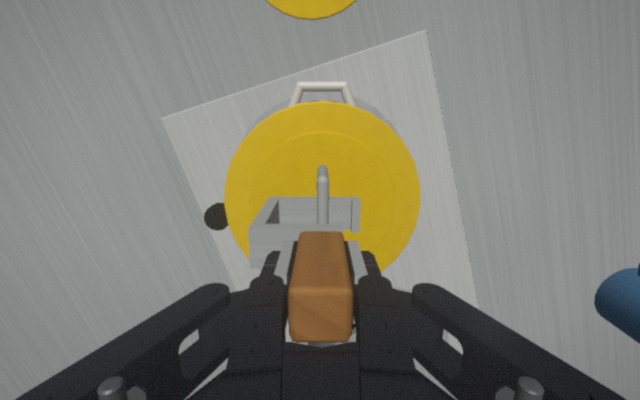

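The bar at (322,195) is now inside the throat, centred. I'll lift gently.

Emit:
send_rows(
  deltas=[
    {"dx":0,"dy":0,"dz":5,"rx":0,"ry":0,"rz":0},
    {"dx":0,"dy":0,"dz":12,"rx":0,"ry":0,"rz":0},
    {"dx":0,"dy":0,"dz":17,"rx":0,"ry":0,"rz":0},
    {"dx":0,"dy":0,"dz":21,"rx":0,"ry":0,"rz":0},
    {"dx":0,"dy":0,"dz":25,"rx":0,"ry":0,"rz":0},
  ],
)

```text
clock: 7.8
tcp_pos: [0.5315, 0.3504, 0.2246]
orientation: [2.526, 1.867, -0.001]
contact_force: [-0.4, -0.7, -6.5]
grip_width: 0.0232
gripper_force: 78.9
```

Emit:
send_rows(
  deltas=[
    {"dx":0,"dy":0,"dz":5,"rx":0,"ry":0,"rz":0},
    {"dx":0,"dy":0,"dz":12,"rx":0,"ry":0,"rz":0},
    {"dx":0,"dy":0,"dz":19,"rx":0,"ry":0,"rz":0},
    {"dx":0,"dy":0,"dz":26,"rx":0,"ry":0,"rz":0},
    {"dx":0,"dy":0,"dz":32,"rx":0,"ry":0,"rz":0},
  ],
)

```text
clock: 8.22
tcp_pos: [0.5319, 0.3506, 0.2572]
orientation: [-2.526, -1.867, -0.001]
contact_force: [0.3, -0.7, -5.5]
grip_width: 0.023
gripper_force: 78.9
```

Emit:
send_rows(
  deltas=[
    {"dx":0,"dy":0,"dz":7,"rx":0,"ry":0,"rz":0},
    {"dx":0,"dy":0,"dz":16,"rx":0,"ry":0,"rz":0},
    {"dx":0,"dy":0,"dz":27,"rx":0,"ry":0,"rz":0},
    {"dx":0,"dy":0,"dz":38,"rx":0,"ry":0,"rz":0},
    {"dx":0,"dy":0,"dz":45,"rx":0,"ry":0,"rz":0},
  ],
)

```text
clock: 8.63
tcp_pos: [0.5322, 0.351, 0.3035]
orientation: [-2.527, -1.867, -0.003]
contact_force: [-0.1, 0.3, -4.9]
grip_width: 0.0234
gripper_force: 79.1
```

Emit:
send_rows(
  deltas=[
    {"dx":0,"dy":0,"dz":0,"rx":0,"ry":0,"rz":0},
    {"dx":0,"dy":0,"dz":0,"rx":0,"ry":0,"rz":0},
    {"dx":0,"dy":0,"dz":0,"rx":0,"ry":0,"rz":0},
    {"dx":0,"dy":0,"dz":0,"rx":0,"ry":0,"rz":0},
  ],
)

```text
clock: 8.97
tcp_pos: [0.5316, 0.3501, 0.3005]
orientation: [2.527, 1.867, -0.002]
contact_force: [-0.7, 0.4, -7.4]
grip_width: 0.0227
gripper_force: 79.2
```

```bash
cat >> h.py <<'E'
def lid(f):
    P=cloud(f).reshape(-1,3);h=cv2.cvtColor(f['frame'],cv2.COLOR_BGR2HSV).reshape(-1,3);t=np.array(r.get_obs()['tcp_pos'])
    b=(f['z_map'].ravel()>0)&(h[:,1]>150)&(h[:,0]>18)&(h[:,0]<32)&(np.hypot(P[:,0]-t[0],P[:,1]-t[1])<.11)&(P[:,2]<t[2]-.07);p=P[b];m=np.median(p[:,2]);p=p[abs(p[:,2]-m)<.02]
    A=np.c_[p[:,:2]-t[:2],np.ones(len(p))]
    for _ in range(3):
        k=np.linalg.lstsq(A,p[:,2],rcond=None)[0];e=abs(A@k-p[:,2])<.004;A=A[e];p=p[e]
    c,s,a=cv2.minAreaRect((p[:,:2]*1000).astype(np.float32)); cc,rr=cv2.minEnclosingCircle((p[:,:2]*1000).astype(np.float32))
    print('lid slope deg',np.degrees(k[:2]),'top z at tcp',k[2],len(p),'circ',np.round(cc,1),round(rr,1))
E
python3 - <<'E'
from h import *
f=grab('wrist');g=grab('top');st(); yaw(); lid(f);lid(g)
E
```

```text
9.0667 [0.5316 0.3502 0.3006] [ 2.526e+00  1.867e+00 -2.000e-03] [ 0.1 -0.4 -6.3] 0.02300823630271331 79.20259594917297
tool y yaw -17.066717753987707 z [-1.e-03 -7.e-04 -1.e+00]
lid slope deg [-0.21155186 -0.75411994] top z at tcp 0.17116574859304579 16087 circ [532.2 348.3] 81.2
lid slope deg [-4.14893906  3.72005862] top z at tcp 0.174755597076763 539 circ [565. 318.] 64.7
```

The lid hangs level (0.8°) with its underside at about 0.154, and the force reads about 6 N. I'll carry it to the trivet.

Emit:
send_rows(
  deltas=[
    {"dx":0,"dy":-2,"dz":0,"rx":0,"ry":0,"rz":0},
    {"dx":0,"dy":-7,"dz":0,"rx":0,"ry":0,"rz":0.2},
    {"dx":0,"dy":-14,"dz":0,"rx":0,"ry":0,"rz":0.5},
    {"dx":0,"dy":-23,"dz":0,"rx":0,"ry":0,"rz":1},
    {"dx":0,"dy":-34,"dz":0,"rx":0,"ry":0,"rz":2},
  ],
)

```text
clock: 9.48
tcp_pos: [0.5318, 0.3157, 0.3013]
orientation: [2.492, 1.912, -0.0]
contact_force: [0.4, 0.0, -6.1]
grip_width: 0.0236
gripper_force: 79.1
```

Emit:
send_rows(
  deltas=[
    {"dx":0,"dy":-15,"dz":0,"rx":0,"ry":0,"rz":1},
    {"dx":-1,"dy":-30,"dz":0,"rx":0,"ry":0,"rz":2},
    {"dx":-2,"dy":-46,"dz":0,"rx":0,"ry":0,"rz":3},
    {"dx":-3,"dy":-62,"dz":0,"rx":0,"ry":0,"rz":4.5},
    {"dx":-4,"dy":-78,"dz":0,"rx":0,"ry":0,"rz":6},
  ],
)

```text
clock: 9.9
tcp_pos: [0.5278, 0.2365, 0.3014]
orientation: [2.389, 2.039, -0.0]
contact_force: [0.1, 0.4, -5.9]
grip_width: 0.0231
gripper_force: 79.1
```

Emit:
send_rows(
  deltas=[
    {"dx":-1,"dy":-17,"dz":0,"rx":0,"ry":0,"rz":1.6},
    {"dx":-2,"dy":-34,"dz":0,"rx":0,"ry":0,"rz":3.2},
    {"dx":-3,"dy":-51,"dz":0,"rx":0,"ry":0,"rz":4.8},
    {"dx":-3.5,"dy":-68,"dz":0,"rx":0,"ry":0,"rz":6.4},
    {"dx":-4,"dy":-85,"dz":0,"rx":0,"ry":0,"rz":8},
  ],
)

```text
clock: 10.32
tcp_pos: [0.5236, 0.1515, 0.3015]
orientation: [2.241, 2.201, -0.0]
contact_force: [-0.0, 0.4, -6.5]
grip_width: 0.0232
gripper_force: 79.1
```

Emit:
send_rows(
  deltas=[
    {"dx":-1,"dy":-17,"dz":0,"rx":0,"ry":0,"rz":1.6},
    {"dx":-2,"dy":-34,"dz":0,"rx":0,"ry":0,"rz":3.2},
    {"dx":-3,"dy":-51,"dz":0,"rx":0,"ry":0,"rz":4.8},
    {"dx":-3.5,"dy":-68,"dz":0,"rx":0,"ry":0,"rz":6.4},
    {"dx":-4,"dy":-85,"dz":0,"rx":0,"ry":0,"rz":8},
  ],
)

```text
clock: 10.73
tcp_pos: [0.5194, 0.0667, 0.3015]
orientation: [2.081, 2.352, -0.0]
contact_force: [0.9, -0.7, -6.9]
grip_width: 0.023
gripper_force: 79.1
```

Emit:
send_rows(
  deltas=[
    {"dx":-1,"dy":-17,"dz":0,"rx":0,"ry":0,"rz":1.6},
    {"dx":-2,"dy":-34,"dz":0,"rx":0,"ry":0,"rz":3.2},
    {"dx":-3,"dy":-51,"dz":0,"rx":0,"ry":0,"rz":4.8},
    {"dx":-3.5,"dy":-68,"dz":0,"rx":0,"ry":0,"rz":6.4},
    {"dx":-4,"dy":-85,"dz":0,"rx":0,"ry":0,"rz":8},
  ],
)

```text
clock: 11.15
tcp_pos: [0.5152, -0.0182, 0.3015]
orientation: [1.912, 2.492, -0.001]
contact_force: [0.5, 0.4, -6.6]
grip_width: 0.0229
gripper_force: 79.1
```

Emit:
send_rows(
  deltas=[
    {"dx":-0.5,"dy":-16,"dz":0,"rx":0,"ry":0,"rz":1},
    {"dx":-0.5,"dy":-32,"dz":0,"rx":0,"ry":0,"rz":1},
    {"dx":-0.5,"dy":-46,"dz":0,"rx":0,"ry":0,"rz":1},
    {"dx":-0.5,"dy":-60,"dz":0,"rx":0,"ry":0,"rz":1},
    {"dx":-0.5,"dy":-74,"dz":0,"rx":0,"ry":0,"rz":1},
  ],
)

```text
clock: 11.57
tcp_pos: [0.5147, -0.0921, 0.3016]
orientation: [1.892, 2.507, -0.001]
contact_force: [0.3, -0.3, -5.8]
grip_width: 0.0229
gripper_force: 79.1
```

Emit:
send_rows(
  deltas=[
    {"dx":0,"dy":-12,"dz":0,"rx":0,"ry":0,"rz":0},
    {"dx":0,"dy":-22,"dz":0,"rx":0,"ry":0,"rz":0},
    {"dx":0,"dy":-30,"dz":0,"rx":0,"ry":0,"rz":0},
    {"dx":0,"dy":-37,"dz":0,"rx":0,"ry":0,"rz":0},
    {"dx":0,"dy":-41,"dz":0,"rx":0,"ry":0,"rz":0},
  ],
)

```text
clock: 11.98
tcp_pos: [0.5153, -0.1325, 0.3013]
orientation: [1.893, 2.507, -0.0]
contact_force: [1.0, -0.2, -6.8]
grip_width: 0.0229
gripper_force: 79.1
```

Emit:
send_rows(
  deltas=[
    {"dx":0,"dy":0,"dz":0,"rx":0,"ry":0,"rz":0},
    {"dx":0,"dy":0,"dz":0,"rx":0,"ry":0,"rz":0},
    {"dx":0,"dy":0,"dz":0,"rx":0,"ry":0,"rz":0},
    {"dx":0,"dy":0,"dz":0,"rx":0,"ry":0,"rz":0},
    {"dx":0,"dy":0,"dz":0,"rx":0,"ry":0,"rz":0},
  ],
)

```text
clock: 12.4
tcp_pos: [0.5154, -0.1309, 0.3013]
orientation: [-1.891, -2.509, -0.0]
contact_force: [-0.8, -0.0, -6.2]
grip_width: 0.023
gripper_force: 79.1
```

```bash
python3 - <<'E'
from h import *
f=grab('wrist');g=grab('scene');st(); yaw(); lid(f);lid(g);print(np.round(r.get_obs()['joints'],2))
E
```

```text
12.5 [ 0.5154 -0.1311  0.3013] [-1.891 -2.508 -0.   ] [ 0.6 -0.  -6.8] 0.02331983959056782 79.09786820411682
tool y yaw 15.965620138616341 z [ 0.e+00  1.e-04 -1.e+00]
lid slope deg [ 0.41801771 -0.56295578] top z at tcp 0.17210295123082248 16122 circ [ 516.6 -131.4] 81.0
lid slope deg [-0.04314842 -0.36758624] top z at tcp 0.17240272468747134 601 circ [ 520.1 -130.4] 79.5
[ 0.6   0.23 -0.55  1.79  0.13  1.15  0.29]
```

The lid is level and 3 mm from the trivet's centre. I'll lower it, slowing for the last part.

Emit:
send_rows(
  deltas=[
    {"dx":0,"dy":-1,"dz":-5,"rx":0,"ry":0,"rz":0},
    {"dx":-0.5,"dy":-2,"dz":-15,"rx":0,"ry":0,"rz":0},
    {"dx":-1,"dy":-2.5,"dz":-29,"rx":0,"ry":0,"rz":0},
    {"dx":-1.5,"dy":-2.5,"dz":-45,"rx":0,"ry":0,"rz":0},
    {"dx":-1.5,"dy":-2.5,"dz":-60,"rx":0,"ry":0,"rz":0},
  ],
)

```text
clock: 12.92
tcp_pos: [0.5133, -0.1342, 0.2397]
orientation: [-1.892, -2.507, 0.001]
contact_force: [-0.2, 0.3, -6.4]
grip_width: 0.023
gripper_force: 79.1
```

Emit:
send_rows(
  deltas=[
    {"dx":0,"dy":0,"dz":-15,"rx":0,"ry":0,"rz":0},
    {"dx":0,"dy":0,"dz":-30,"rx":0,"ry":0,"rz":0},
    {"dx":0,"dy":0,"dz":-44,"rx":0,"ry":0,"rz":0},
    {"dx":0,"dy":0,"dz":-55,"rx":0,"ry":0,"rz":0},
    {"dx":0,"dy":0,"dz":-62,"rx":0,"ry":0,"rz":0},
  ],
)

```text
clock: 13.33
tcp_pos: [0.5129, -0.134, 0.1773]
orientation: [-1.891, -2.506, 0.001]
contact_force: [0.3, 0.9, -5.9]
grip_width: 0.0229
gripper_force: 78.8
```

Emit:
send_rows(
  deltas=[
    {"dx":0,"dy":0,"dz":-4,"rx":0,"ry":0,"rz":0},
    {"dx":0,"dy":0,"dz":-7,"rx":0,"ry":0,"rz":0},
    {"dx":0,"dy":0,"dz":-10,"rx":0,"ry":0,"rz":0},
    {"dx":0,"dy":0,"dz":-13,"rx":0,"ry":0,"rz":0},
    {"dx":0,"dy":0,"dz":-16,"rx":0,"ry":0,"rz":0},
  ],
)

```text
clock: 13.75
tcp_pos: [0.5143, -0.1341, 0.1636]
orientation: [1.892, 2.507, 0.001]
contact_force: [-0.1, 0.3, -6.1]
grip_width: 0.0232
gripper_force: 78.8
```

Emit:
send_rows(
  deltas=[
    {"dx":0,"dy":0,"dz":-3,"rx":0,"ry":0,"rz":0},
    {"dx":0,"dy":0,"dz":-7,"rx":0,"ry":0,"rz":0},
    {"dx":0,"dy":0,"dz":-7,"rx":0,"ry":0,"rz":0},
    {"dx":0,"dy":0,"dz":-7,"rx":0,"ry":0,"rz":0},
  ],
)

```text
clock: 14.08
tcp_pos: [0.5137, -0.134, 0.1561]
orientation: [-1.892, -2.507, 0.0]
contact_force: [-0.1, 0.1, -5.9]
grip_width: 0.0228
gripper_force: 78.8
```

```bash
python3 - <<'E'
from h import *
f=grab('wrist');g=grab('scene');st(); yaw(); lid(f);lid(g)
P=near(f,.515,-.134,.06,.06);z=P[:,2];rep('bar',P[(z>.07)&(z<.08)])
E
```

```text
14.1833 [ 0.5139 -0.134   0.1564] [1.892 2.508 0.   ] [-0.4  0.2 -7. ] 0.023142874796587658 78.80665898323059
tool y yaw 15.929324740494241 z [ 2.e-04 -0.e+00 -1.e+00]
lid slope deg [-0.16702001 -0.79385848] top z at tcp 0.02685986371474836 16123 circ [ 514.3 -134.2] 81.0
lid slope deg [-1.01292037 -0.62747906] top z at tcp 0.02678006141944032 570 circ [ 520.6 -134.5] 80.9
bar 2327 rect [ 506.3 -124.8] [69.9 43.9] 10.3 z 0.0714
```

The lid is at trivet height and still hanging on the hook. I'll lower a further 17 mm to free the prong.

Emit:
send_rows(
  deltas=[
    {"dx":0,"dy":0,"dz":-1.5,"rx":0,"ry":0,"rz":0},
    {"dx":0,"dy":0,"dz":-3,"rx":0,"ry":0,"rz":0},
    {"dx":0,"dy":0,"dz":-5,"rx":0,"ry":0,"rz":0},
    {"dx":0,"dy":0,"dz":-8,"rx":0,"ry":0,"rz":0},
    {"dx":0,"dy":0,"dz":-11,"rx":0,"ry":0,"rz":0},
  ],
)

```text
clock: 14.6
tcp_pos: [0.5143, -0.1341, 0.1455]
orientation: [1.892, 2.507, 0.001]
contact_force: [-0.2, -0.0, -1.6]
grip_width: 0.0229
gripper_force: 79.5
```

Emit:
send_rows(
  deltas=[
    {"dx":0,"dy":0,"dz":-3,"rx":0,"ry":0,"rz":0},
    {"dx":0,"dy":0,"dz":-5,"rx":0,"ry":0,"rz":0},
    {"dx":0,"dy":0,"dz":-6,"rx":0,"ry":0,"rz":0},
    {"dx":0,"dy":0,"dz":-6,"rx":0,"ry":0,"rz":0},
    {"dx":0,"dy":0,"dz":-6,"rx":0,"ry":0,"rz":0},
  ],
)

```text
clock: 15.02
tcp_pos: [0.5138, -0.134, 0.1393]
orientation: [-1.892, -2.508, -0.0]
contact_force: [0.2, 0.5, -1.0]
grip_width: 0.0234
gripper_force: 79.5
```

```bash
python3 - <<'E'
from h import *
f=grab('wrist');st(); yaw(); lid(f)
P=near(f,.49,-.141,.08,.08);z=P[:,2]
rep('prong',P[(z>.046)&(z<.058)]); rep('bar',P[(z>.072)&(z<.08)]); rep('arm',P[(z>.105)&(z<.12)])
cv2.imwrite('pics/w6.png',f['frame'])
E
```

```text
15.0667 [ 0.514  -0.134   0.1394] [1.892 2.508 0.   ] [-0.  -0.7 -2.4] 0.0229426610967168 79.50157284736633
tool y yaw 15.931796505886147 z [ 2.e-04  0.e+00 -1.e+00]
lid slope deg [ 0.19577611 -0.6213103 ] top z at tcp 0.025766689028223388 17809 circ [ 515.  -134.5] 81.1
prong 1805 rect [ 505.4 -125. ] [67.6 43.7] 10.7 z 0.0538
bar 646 rect [ 492.9 -124.1] [44.6 33.3] 16.5 z 0.0767
arm 1853 rect [ 500.5 -138.6] [52.4 24.7] 16.3 z 0.1164
```

View pics/w6.png

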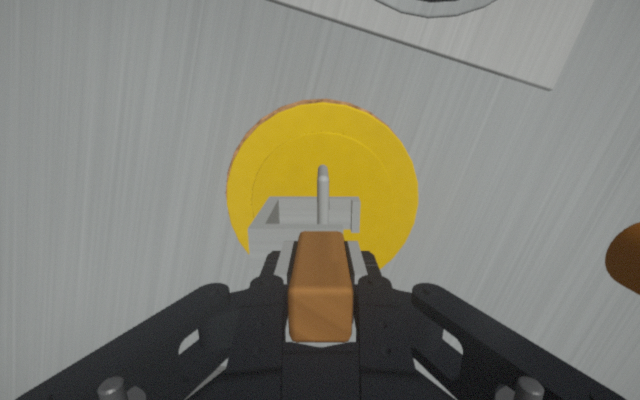

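The lid is flat and centred on the trivet, with the bar at (322,195) still inside the throat but free of the prong. I'll drop 4 mm more and back out.

Emit:
send_rows(
  deltas=[
    {"dx":0,"dy":0,"dz":-2,"rx":0,"ry":0,"rz":0},
    {"dx":-2,"dy":-0.6,"dz":-4,"rx":0,"ry":0,"rz":0},
    {"dx":-7,"dy":-2,"dz":-4,"rx":0,"ry":0,"rz":0},
    {"dx":-14,"dy":-4,"dz":-4,"rx":0,"ry":0,"rz":0},
    {"dx":-22,"dy":-6.3,"dz":-4,"rx":0,"ry":0,"rz":0},
  ],
)

```text
clock: 15.48
tcp_pos: [0.4911, -0.1404, 0.1352]
orientation: [-1.892, -2.508, 0.0]
contact_force: [-0.9, 0.3, -2.2]
grip_width: 0.023
gripper_force: 79.5
```

Emit:
send_rows(
  deltas=[
    {"dx":-8,"dy":-2.3,"dz":0,"rx":0,"ry":0,"rz":0},
    {"dx":-17,"dy":-4.9,"dz":0,"rx":0,"ry":0,"rz":0},
    {"dx":-28,"dy":-8,"dz":0,"rx":0,"ry":0,"rz":0},
    {"dx":-40,"dy":-11.5,"dz":0,"rx":0,"ry":0,"rz":0},
    {"dx":-50,"dy":-14.3,"dz":0,"rx":0,"ry":0,"rz":0},
  ],
)

```text
clock: 15.9
tcp_pos: [0.44, -0.1552, 0.1352]
orientation: [-1.893, -2.507, 0.001]
contact_force: [-0.7, -0.5, -2.5]
grip_width: 0.0237
gripper_force: 79.5
```

Emit:
send_rows(
  deltas=[
    {"dx":-5,"dy":-1.4,"dz":0,"rx":0,"ry":0,"rz":0},
    {"dx":-5,"dy":-1.4,"dz":0,"rx":0,"ry":0,"rz":0},
  ],
)

```text
clock: 16.07
tcp_pos: [0.4351, -0.1567, 0.1352]
orientation: [-1.894, -2.506, 0.002]
contact_force: [1.1, -0.4, -2.2]
grip_width: 0.023
gripper_force: 79.6
```

```bash
python3 - <<'E'
from h import *
f=grab('wrist');g=grab('top');st(); yaw(); lid(f); 
for q in(f,g):
    P=near(q,.515,-.134,.09,.09);z=P[:,2];rep('lid',P[(z>.022)&(z<.031)]); rep('bar',P[(z>.073)&(z<.081)&(P[:,0]>.49)])
E
```

```text
16.1667 [ 0.4371 -0.1561  0.1356] [1.892e+00 2.507e+00 1.000e-03] [ 0.7 -0.2 -2.5] 0.02296363466890683 79.62622046470642
tool y yaw 15.911948111521957 z [ 9.e-04 -1.e-04 -1.e+00]
lid slope deg [ 2.29401258 -0.87953066] top z at tcp 0.024835207827307196 14035 circ [ 506.3 -135.5] 78.2
lid 24250 rect [ 519.1 -129.5] [148.3 163.1] 59.8 z 0.0268
bar 1171 rect [ 515.2 -135. ] [ 8.7 66.8] 15.8 z 0.0767
lid 1384 rect [ 523.  -123.9] [136.4 161.8] 55.2 z 0.0256
bar 55 rect [ 515.4 -133.3] [ 7.7 64.8] 16.1 z 0.0766
```

The lifter is clear, and the lid sits at (0.515, -0.135), within 1 mm of the trivet's centre. I'll rise and go over the holder.

Emit:
send_rows(
  deltas=[
    {"dx":0,"dy":0,"dz":10,"rx":0,"ry":0,"rz":0},
    {"dx":0,"dy":0,"dz":30,"rx":0,"ry":0,"rz":0},
    {"dx":0,"dy":0,"dz":60,"rx":0,"ry":0,"rz":0},
    {"dx":0,"dy":0,"dz":90,"rx":0,"ry":0,"rz":0},
    {"dx":0,"dy":-5,"dz":115,"rx":0,"ry":0,"rz":0},
  ],
)

```text
clock: 16.58
tcp_pos: [0.4379, -0.1595, 0.2531]
orientation: [1.888, 2.509, 0.003]
contact_force: [1.2, 0.2, -0.9]
grip_width: 0.0234
gripper_force: 79.7
```

Emit:
send_rows(
  deltas=[
    {"dx":4,"dy":-20,"dz":10,"rx":0,"ry":0,"rz":-2},
    {"dx":12,"dy":-50,"dz":15,"rx":0,"ry":0,"rz":-4},
    {"dx":21,"dy":-85,"dz":15,"rx":0,"ry":0,"rz":-7},
    {"dx":30,"dy":-120,"dz":15,"rx":0,"ry":0,"rz":-10},
    {"dx":40,"dy":-155,"dz":15,"rx":0,"ry":0,"rz":-12.2},
  ],
)

```text
clock: 17.0
tcp_pos: [0.4777, -0.3173, 0.2665]
orientation: [2.149, 2.29, 0.001]
contact_force: [0.1, -0.3, -1.9]
grip_width: 0.0234
gripper_force: 79.6
```

Emit:
send_rows(
  deltas=[
    {"dx":8,"dy":-28,"dz":0,"rx":0,"ry":0,"rz":0},
    {"dx":14,"dy":-49,"dz":0,"rx":0,"ry":0,"rz":0},
    {"dx":17,"dy":-60,"dz":0,"rx":0,"ry":0,"rz":0},
    {"dx":18,"dy":-66,"dz":0,"rx":0,"ry":0,"rz":0},
    {"dx":18,"dy":-66,"dz":0,"rx":0,"ry":0,"rz":0},
  ],
)

```text
clock: 17.42
tcp_pos: [0.4951, -0.3822, 0.2653]
orientation: [-2.148, -2.292, -0.001]
contact_force: [-0.7, 0.2, -1.7]
grip_width: 0.0231
gripper_force: 79.6
```

Emit:
send_rows(
  deltas=[
    {"dx":0,"dy":0,"dz":0,"rx":0,"ry":0,"rz":0},
    {"dx":0,"dy":0,"dz":0,"rx":0,"ry":0,"rz":0},
    {"dx":0,"dy":0,"dz":0,"rx":0,"ry":0,"rz":0},
  ],
)

```text
clock: 17.67
tcp_pos: [0.4951, -0.3804, 0.2657]
orientation: [-2.146, -2.295, -0.0]
contact_force: [-0.5, 0.4, -1.5]
grip_width: 0.0235
gripper_force: 79.6
```

```bash
python3 - <<'E'
from h import *
f=grab('wrist');st(); yaw(); t=r.get_obs()['tcp_pos']
P=near(f,t[0],t[1],.07,.06);z=P[:,2]; z0=t[2]-.0933
rep('arm',P[(abs(z-z0-.07)<.006)]); rep('prong',P[abs(z-z0-.007)<.012]); rep('rim',P[(z>.046)&(z<.053)])
E
```

```text
17.7167 [ 0.495  -0.3807  0.2657] [2.146 2.294 0.   ] [ 0.3 -0.2 -1.2] 0.023201398044163782 79.58468556404114
tool y yaw 3.822846097030484 z [ 2.e-04  0.e+00 -1.e+00]
arm 1790 rect [ 481.2 -382.4] [52.3 24.8] 4.7 z 0.2429
prong 2431 rect [ 489.8 -382.2] [67.9 24.7] 3.7 z 0.1803
rim 979 rect [ 489.7 -382.3] [112.5  69.8] 3.0 z 0.0502
```

The prong is centred over the holder to within 1 mm. I'll lower it in.

Emit:
send_rows(
  deltas=[
    {"dx":0,"dy":-0.5,"dz":-10,"rx":0,"ry":0,"rz":0},
    {"dx":0,"dy":-0.5,"dz":-30,"rx":0,"ry":0,"rz":0},
    {"dx":0,"dy":-0.5,"dz":-55,"rx":0,"ry":0,"rz":0},
    {"dx":0,"dy":-0.5,"dz":-80,"rx":0,"ry":0,"rz":0},
    {"dx":0,"dy":-0.5,"dz":-102,"rx":0,"ry":0,"rz":0},
  ],
)

```text
clock: 18.13
tcp_pos: [0.4942, -0.3819, 0.1613]
orientation: [-2.147, -2.292, 0.0]
contact_force: [0.7, 0.1, -2.3]
grip_width: 0.0232
gripper_force: 79.7
```

Emit:
send_rows(
  deltas=[
    {"dx":0,"dy":0,"dz":-18,"rx":0,"ry":0,"rz":0},
    {"dx":0,"dy":0,"dz":-33,"rx":0,"ry":0,"rz":0},
    {"dx":0,"dy":0,"dz":-45,"rx":0,"ry":0,"rz":0},
    {"dx":0,"dy":0,"dz":-53,"rx":0,"ry":0,"rz":0},
    {"dx":0,"dy":0,"dz":-58,"rx":0,"ry":0,"rz":0},
  ],
)

```text
clock: 18.55
tcp_pos: [0.4945, -0.3821, 0.1041]
orientation: [-2.147, -2.292, 0.0]
contact_force: [-0.5, -0.8, -1.2]
grip_width: 0.0233
gripper_force: 79.7
```

Emit:
send_rows(
  deltas=[
    {"dx":0,"dy":0,"dz":-2,"rx":0,"ry":0,"rz":0},
    {"dx":0,"dy":0,"dz":-4,"rx":0,"ry":0,"rz":0},
    {"dx":0,"dy":0,"dz":-5.5,"rx":0,"ry":0,"rz":0},
    {"dx":0,"dy":0,"dz":-5.5,"rx":0,"ry":0,"rz":0},
    {"dx":0,"dy":0,"dz":-5.5,"rx":0,"ry":0,"rz":0},
  ],
)

```text
clock: 18.97
tcp_pos: [0.4951, -0.3827, 0.1004]
orientation: [2.147, 2.292, 0.0]
contact_force: [0.4, 0.3, -1.4]
grip_width: 0.023
gripper_force: 79.7
```

Emit:
send_rows(
  deltas=[
    {"dx":0,"dy":0,"dz":-1,"rx":0,"ry":0,"rz":0},
    {"dx":0,"dy":0,"dz":-1.5,"rx":0,"ry":0,"rz":0},
    {"dx":0,"dy":0,"dz":-1.5,"rx":0,"ry":0,"rz":0},
  ],
)

```text
clock: 19.22
tcp_pos: [0.4954, -0.3828, 0.0992]
orientation: [2.147, 2.292, 0.0]
contact_force: [-0.1, 0.1, 4.3]
grip_width: 0.0228
gripper_force: 80.4
```

Emit:
send_rows(
  deltas=[
    {"dx":0,"dy":0,"dz":0,"rx":0,"ry":0,"rz":0},
    {"dx":0,"dy":0,"dz":0,"rx":0,"ry":0,"rz":0},
    {"dx":0,"dy":0,"dz":0,"rx":0,"ry":0,"rz":0},
    {"dx":0,"dy":0,"dz":0,"rx":0,"ry":0,"rz":0},
    {"dx":0,"dy":0,"dz":0,"rx":0,"ry":0,"rz":0},
  ],
  jaw=85,
)

```text
clock: 19.63
tcp_pos: [0.4948, -0.3825, 0.0982]
orientation: [-2.148, -2.292, 0.0]
contact_force: [-0.5, 0.3, 0.2]
grip_width: 0.0816
gripper_force: 0.0
```

Emit:
send_rows(
  deltas=[
    {"dx":0,"dy":0,"dz":0,"rx":0,"ry":0,"rz":0},
    {"dx":0,"dy":0,"dz":0,"rx":0,"ry":0,"rz":0},
    {"dx":0,"dy":0,"dz":0,"rx":0,"ry":0,"rz":0},
  ],
)

```text
clock: 19.88
tcp_pos: [0.4948, -0.3825, 0.0983]
orientation: [-2.148, -2.293, -0.0]
contact_force: [-0.2, 0.1, 1.0]
grip_width: 0.0848
gripper_force: 0.0
```

```bash
python3 - <<'E'
from h import *
f=grab('wrist');st()
P=near(f,.49,-.383,.045,.05);z=P[:,2]
rep('arm',P[(z>.07)&(z<.082)])
E
```

```text
19.9333 [ 0.4948 -0.3825  0.0983] [-2.148 -2.293 -0.   ] [-0.6  0.1  0.6] 0.08493324569733217 0.0
arm 2492 rect [ 481.8 -385.1] [52.2 25.1] 4.0 z 0.0765
```

The lifter is standing on the holder floor and the gripper has released it. I'll retreat upward and check.

Emit:
send_rows(
  deltas=[
    {"dx":0,"dy":0,"dz":10,"rx":0,"ry":0,"rz":0},
    {"dx":0,"dy":0,"dz":35,"rx":0,"ry":0,"rz":0},
    {"dx":0,"dy":0,"dz":75,"rx":0,"ry":0,"rz":0},
    {"dx":0,"dy":0,"dz":110,"rx":0,"ry":0,"rz":0},
    {"dx":0,"dy":0,"dz":135,"rx":0,"ry":0,"rz":0},
  ],
)

```text
clock: 20.35
tcp_pos: [0.4959, -0.3828, 0.2377]
orientation: [2.145, 2.29, 0.001]
contact_force: [1.5, -0.1, -0.1]
grip_width: 0.0848
gripper_force: 0.0
```

Emit:
send_rows(
  deltas=[
    {"dx":0,"dy":0,"dz":8,"rx":0,"ry":0,"rz":0},
    {"dx":0,"dy":0,"dz":8,"rx":0,"ry":0,"rz":0},
    {"dx":0,"dy":0,"dz":8,"rx":0,"ry":0,"rz":0},
    {"dx":0,"dy":0,"dz":8,"rx":0,"ry":0,"rz":0},
  ],
)

```text
clock: 20.68
tcp_pos: [0.4938, -0.382, 0.2396]
orientation: [-2.146, -2.291, 0.001]
contact_force: [-0.7, 1.1, -1.2]
grip_width: 0.085
gripper_force: 0.0
```

```bash
python3 - <<'E'
from h import *
f=grab('wrist');g=grab('scene');st()
P=near(f,.49,-.383,.07,.05);z=P[:,2]
rep('griptop',P[(z>.13)&(z<.142)]);rep('arm',P[(z>.07)&(z<.08)]);rep('rim',P[(z>.046)&(z<.053)])
P=near(g,.515,-.134,.09,.09);z=P[:,2];rep('lid',P[(z>.022)&(z<.032)]);rep('bar',P[(z>.068)&(z<.085)])
E
```

```text
20.7833 [ 0.4939 -0.382   0.2394] [-2.146e+00 -2.290e+00  1.000e-03] [-0.   0.8 -0.7] 0.08494406810259135 0.0
griptop 845 rect [ 495.8 -383.7] [24.  23.4] 4.4 z 0.1363
arm 689 rect [ 482.  -384.8] [51.9 23.8] 3.8 z 0.0766
rim 1654 rect [ 489.7 -383.2] [111.9  71.2] 3.7 z 0.0502
lid 749 rect [ 516.1 -136.8] [161.3 161. ] 48.9 z 0.0261
bar 44 rect [ 514.6 -139. ] [14.7 64.4] 14.4 z 0.0753
```

Everything checks out: the lifter is upright 6 mm from the holder's centre, and the lid is flat on the trivet.

```bash
python3 -c "
from bench import r
print(r.hand_in())"
```

```text
the job is handed in; nothing more can be done
None
```

The lid lies flat in the middle of the trivet and the lifter stands upright in its holder; I handed the job in at about 21 s, but the hand-in gave back no verdict.

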